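# Right the toppled tankards on the drying board

## Task

Two of the freshly made clay tankards on the slatted drying board have been knocked over onto their backs. Stand each one up again on its base in its own lane, in line with those still standing and with its handle towards the robot. The clay is still soft: pinch a handle only lightly (under 20 N), ease the tankard down without dropping or banging it, and let go. Do not shift the standing tankards, the slip bottle or the clay dish.

Things in the scene. Friction and masses are not known exactly. Their poses are not given: they have to be found in the camera images.
- board: fixed wooden board, 310 mm (x) by 506 mm (y), 12 mm thick, with five slats 10 mm wide and 10 mm high along x, dividing it into four lanes 114 mm wide; lane centres at y = -186, -62, 62, 186 mm. Origin: on the bench below the line on which the tankards' back base edges stand (x = 0); x away from the robot, y left, z up. Lane floor at z = 12 mm. Place and yaw (to 0.1 rad) vary.
- tankard_a: FALLEN soft-clay tankard: eight-sided cup, 90 mm across flats, 124 mm tall, wall 6, floor 8, open mouth, strap handle. Origin: middle of the lower back edge of its base (45 mm from the axis, opposite the handle); z along it to the mouth, handle on its -x side. Starts on its back in one of the lanes: handle on top, mouth away from the robot. 0.4 to 0.65 kg, centre of mass 55 mm from the base.
- tankard_b: the other FALLEN tankard, same shape, size, origin and mass range as tankard_a, lying likewise on its back in another lane, mouth away from the robot.
- tankard_a_handle (a point): middle of the strap of tankard_a's handle: a flat-sided bar parallel to the tankard's z, 81 mm long, 18 mm wide (y), 11 mm thick (x), 26 mm off the wall, centre to wall; at x = -116, z = 66 mm from the tankard's origin. An arm at each end (z = 31 and 101 mm) joins it to the wall. In a light pinch across its width the tankard turns between the pads as about a stiff hinge.
- tankard_b_handle (a point): the same point of tankard_b. Clay slides on wood, and the pads along a strap, with a friction of roughly 0.6.
- stand_1: STANDING tankard, same shape, size and origin as the fallen ones, upright in another lane, in line, handle towards the robot. Loose: leave it.
- stand_2: STANDING tankard, same shape, size and origin as the fallen ones, upright in another lane, in line, handle towards the robot. Loose: leave it.
- slip_bottle: slip bottle, 56 mm in diameter, 154 mm tall, standing loose on the bench left of the board; origin under its centre. Leave it.
- dish: grey oval dish of soft clay, 205 mm long (its x) by 79 mm wide, 29 mm high, loose on the bench right of the board; origin under its centre. Leave it.
Not all that is in view belongs to the job. Leave any pink, purple or turquoise look-alike of the tankard_a alone.

How it is judged:
At the end, for the whole second after the job is handed in: Both fallen tankards stand mouth up (within 0.08 rad) on the floor of a lane, back base edge within 30 mm of the line they stand on and within 30 mm of a lane's middle, handle within 0.35 rad of facing the robot's side, at rest and released; the other two still stand (angle between each of tankard_a, tankard_b, stand_1, stand_2's own z axis and vertical below 0.08 rad and z of tankard_a in the frame of board between 0.008 and 0.017 m and (y of tankard_a in the frame of board between -0.216 and -0.156 m or y of tankard_a in the frame of board between -0.092 and -0.032 m or y of tankard_a in the frame of board between 0.032 and 0.092 m or y of tankard_a in the frame of board between 0.156 and 0.216 m) and x of tankard_a in the frame of board between -0.03 and 0.03 m and angle between the x axis of each of tankard_a, tankard_b and the x axis of board, either way round below 0.35 rad and x of each of tankard_a_handle, tankard_b_handle in the frame of board below -0.07 m and linear speed of each of tankard_a, tankard_b below 0.03 m/s and angular speed of each of tankard_a, tankard_b below 0.3 rad/s and z of tankard_b in the frame of board between 0.008 and 0.017 m and (y of tankard_b in the frame of board between -0.216 and -0.156 m or y of tankard_b in the frame of board between -0.092 and -0.032 m or y of tankard_b in the frame of board between 0.032 and 0.092 m or y of tankard_b in the frame of board between 0.156 and 0.216 m) and x of tankard_b in the frame of board between -0.03 and 0.03 m and horizontal distance between tankard_a and tankard_b above 0.09 m); the robot touches nothing.
It fails at once if a standing tankard, the slip bottle or the dish is shifted by more than 15 mm (distance of any of stand_1, stand_2, slip_bottle, dish from where it was at the start of the episode above 0.015 m).
It fails at once if a soft handle or wall is squeezed too hard (both pads together over 60 N) (contact force between the fingers and tankard_a above 60 N or contact force between the fingers and tankard_b above 60 N).
It fails at once if a tankard is let fall, swung fast or pressed hard on the board (angular speed of any of tankard_a, tankard_b above 2.5 rad/s or linear speed of any of tankard_a, tankard_b above 0.5 m/s or contact force between any of tankard_a, tankard_b and board above 100 N).
It also fails if it takes over 69 s, if anything falls off the work surface, if the arm or the gripper's body presses on something with over 40 N, if the wrist force passes 120 N, or if a joint passes its speed limit or range.

## Robot

A 6-joint arm with a two-finger parallel gripper is mounted at the origin on the work surface. World frame = base frame: x ahead of the robot, y to its left, z up, the work surface at z = 0. Lengths are in m, angles in rad, forces in N, time in s.
With the tool pointing down it reaches from about 0.35 to 0.975 m from the base axis. Payload 4.9 kg.
Tool frame: the origin (TCP) lies at the very end of the fingers, on their centre line; the grasp point (between the pads) lies 19 mm behind it; z points along the fingers, y is the line along which they close (so a half turn about z gives the same grasp; the last joint's range is limited). The gripper opens to 85 mm and grips with 20 to 120 N. Pads are 22 mm wide; open, the fingers measure 114 mm over their backs; the gripper's body (76 mm by 85 mm) begins 54 mm behind the grasp point. The pads swing forward as they close: fully open they stand 13 mm farther back than shut.
Start: joints at [1.169, 0.053, 1.613, -0, 1.476, -0.119], TCP at [0.174, 0.6, 0.231] pointing down, gripper open.
Joint ranges: [-3.01, 3.01], [-1.01, 2.22], [0.06, 2.58], [-1.02, 4.17], [0.09, 2.62], [-3.14, 3.14]. Speed limits (rad/s): [2.57, 2.57, 3.14, 3.14, 3.14, 3.14].

## Interface

Orientations are given as a unit quaternion [w, x, y, z].
In Python, from plant import manip gives the robot as it stands.
- The arm moves only by the tool send_rows, never from a script. Its argument "increments" is a list of rows, each an object of numbers: "claw": the closure, from -1 (fully open) to 1 (shut); "dx", "dy", "dz": the shift along the tool's x, y, z in units of 0.5 m (1.0 is 0.5 m); "yaw": the turn about the tool's z in units of 1.5 rad (1.0 is 1.5 rad). A call has 1 to 20 rows; each row is the pose to reach, as a shift and turn from the pose commanded when the call began, along the tool's axes at that moment; what a row does not reach only later rows make up. A row lasts 1/8 s, in which the tool goes at most 62.5 mm and 10.7 degrees, less where a joint would pass 70% of its speed; a pose out of reach is approached as far as the arm can. A call with a number of a shift or a turn outside -1 to 1 is refused whole. A call with a gripper value outside its range is refused whole. The fingers move at their own pace and stop on an object; the grip force is fixed at half the most. Time passes only in rows, so rows that repeat a pose let the fingers close. It gives the time, the measured TCP pose, the force, the opening and the grip force at its end, in the units of the state.
- manip.state(): the state, without advancing time (a new reading comes with each control period).
- manip.grab_frame(name): name is "scene" or "top" or "wrist"; returns the picture (384x512x3 uint8, red, green, blue); there is no depth.
- manip.camera_params(name): a dict with "camera_matrix" (3x3 intrinsics, pixels), "k1" (the pictures are not rectified: a ray, as slopes to the right and down, at radius r is drawn at 1 + k1 r^2 times it, then the intrinsics apply), "extrinsics" (4x4, takes a point from world to camera coordinates); the wrist camera has in their place "tool_from_camera" (4x4, takes a point from camera to tool coordinates, whose origin is the TCP and whose axes are the flange's). Camera axes: x right, y down, z forward; pixel columns grow to the right and rows downward; lengths in m; the calibration is good to about 2 mm. A picture is of the moment at which its call begins: read the wrist's pose just before it. camera_params takes no time and is no camera call.
- manip.job_done(): hands the job in; it is judged then, once.
The state is a dict: "time": time; "joint_pos": joint angles; "joint_vel": joint speeds; "joint_efforts": joint torques, N m; "tool_pos": TCP position; "tool_rot": TCP orientation; "contact_force": force on the tool from outside, world axes, zero at the start; "ft_torque": the same for the moment, N m; "gripper_width": opening from 0.0 (shut) to 1.0 (fully open); "grasp_force": force on a finger pad.
Only numpy, scipy, OpenCV 4.12 (cv2) and the standard library are available. Lean on these libraries where they do the work, as an engineer would, in place of code of your own. Each camera call takes 0.05 s, during which the arm holds its last target. There are 200 camera calls.

## Working session

There is one attempt and no reset: what is moved stays moved. The work goes in short steps, Python scripts to look and compute and a tool call to move; the robot and the scene stay as the last step left them, time stands still between calls to the robot, and variables do not carry over. Pictures are saved under pics/ and viewed, at most 10 in all, crops included, and the job is handed in when it is done.

Besides the shell and the picture viewer there is one more tool, called after "Emit:" as name(argument=value, ...), one argument or row to a line, values as JSON. send_rows: Moves the arm, as the interface text tells. Shifts and turns lie within -1 to 1; 1 stands for 0.5 m of shift or 1.5 rad of turn. Its arguments: {"type":"object","properties":{"increments":{"type":"array","items":{"type":"object","properties":{"claw":{"type":"number"},"dx":{"type":"number"},"dy":{"type":"number"},"dz":{"type":"number"},"yaw":{"type":"number"}}}}},"required":["increments"]}

```bash
ls; mkdir -p pics; cat > h.py <<'E'
import numpy as np, cv2
from plant import manip
def save(n,f): cv2.imwrite('pics/'+f,cv2.cvtColor(manip.grab_frame(n),cv2.COLOR_RGB2BGR))
E
python3 - <<'E'
from h import *
save('scene','s1.png');save('top','t1.png')
a=cv2.imread('pics/s1.png');b=cv2.imread('pics/t1.png')
s=manip.state();print(s['time'],s['tool_pos'],s['tool_rot'],s['gripper_width'])
for n in('scene','top','wrist'):print(n,manip.camera_params(n))
E
```

```text
pics
0.1 [0.17419321 0.59966223 0.23020074] [-2.54344445e-04  1.40945365e-01  9.90016960e-01 -8.70832814e-04] 1.000825071980857
scene {'camera_matrix': array([[494.95371126,   0.        , 247.24629137],
       [  0.        , 494.95371126, 192.5637591 ],
       [  0.        ,   0.        ,   1.        ]]), 'k1': -0.13697790379937766, 'extrinsics': array([[ 0.80340057,  0.59512876, -0.01921682, -0.46968969],
       [ 0.31065333, -0.44646598, -0.83914399, -0.0867692 ],
       [-0.50797838,  0.66819899, -0.54356975,  1.86517963],
       [ 0.        ,  0.        ,  0.        ,  1.        ]])}
top {'camera_matrix': array([[401.60574887,   0.        , 253.0711534 ],
       [  0.        , 401.60574887, 202.45393303],
       [  0.        ,   0.        ,   1.        ]]), 'k1': -0.07788028932782581, 'extrinsics': array([[-0.01248961, -0.99989689,  0.00708644, -0.00449978],
       [-0.981331  ,  0.01089684, -0.19201753,  0.58903957],
       [ 0.19192051, -0.00935237, -0.98136591,  1.2430022 ],
       [ 0.        ,  0.        ,  0.        ,  1.        ]])}
wrist {'camera_matrix': array([[298.66249671,   0.        , 249.88001057],
       [  0.        , 298.66249671, 192.13976085],
       [  0.        ,   0.        ,   1.        ]]), 'k1': -0.0332648032267273, 'tool_from_camera': array([[-1.45656123e-04, -9.46459775e-01, -3.22821736e-01,
         8.21860342e-02],
       [ 9.99999842e-01, -3.12934633e-04,  4.66275736e-04,
        -1.45037245e-04],
       [-5.42333330e-04, -3.22821617e-01,  9.46459671e-01,
        -1.43731331e-01],
       [ 0.00000000e+00,  0.00000000e+00,  0.00000000e+00,
         1.00000000e+00]])}
```

View pics/s1.png

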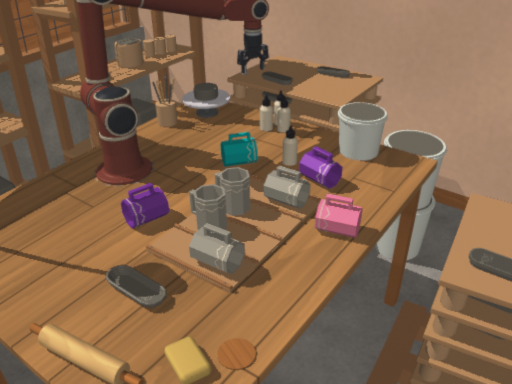

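View pics/t1.png

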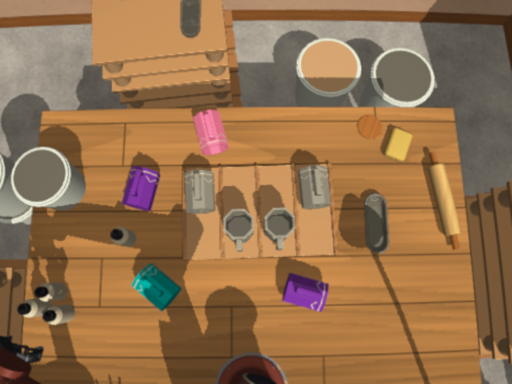

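In the top view, the grey fallen tankards are at about (200,190), far-left lane, and (314,185), far-right lane. Two grey ones stand at (238,225) and (279,225). The purple (141,188) and (306,292), turquoise (156,287) and pink (210,132) ones are off the board, so they are decoys. An enlarged crop will confirm this.

```bash
python3 - <<'E'
import cv2
b=cv2.imread('pics/t1.png')[152:268,175:345]
cv2.imwrite('pics/t1c.png',cv2.resize(b,None,fx=4.7,fy=4.7,interpolation=cv2.INTER_CUBIC))
b=cv2.imread('pics/s1.png')[155:295,135:325]
cv2.imwrite('pics/s1c.png',cv2.resize(b,None,fx=4.2,fy=4.2,interpolation=cv2.INTER_CUBIC))
E
```

```text
(no output)
```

View pics/t1c.png

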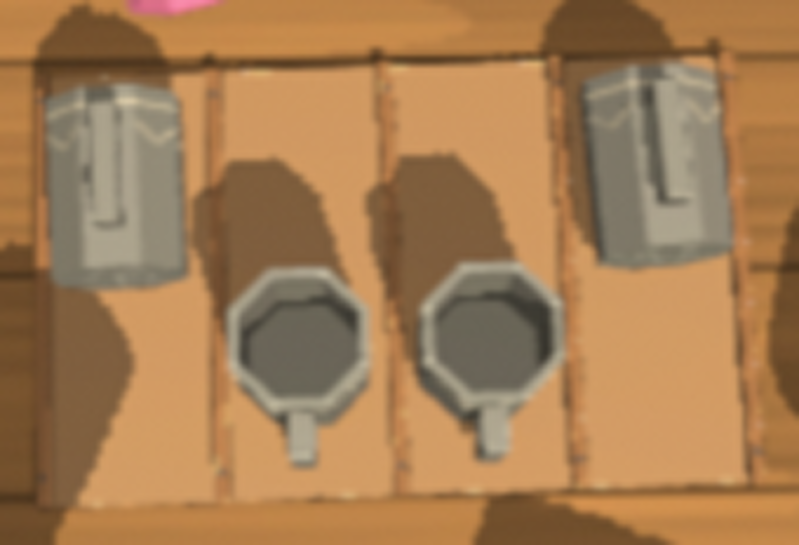

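View pics/s1c.png

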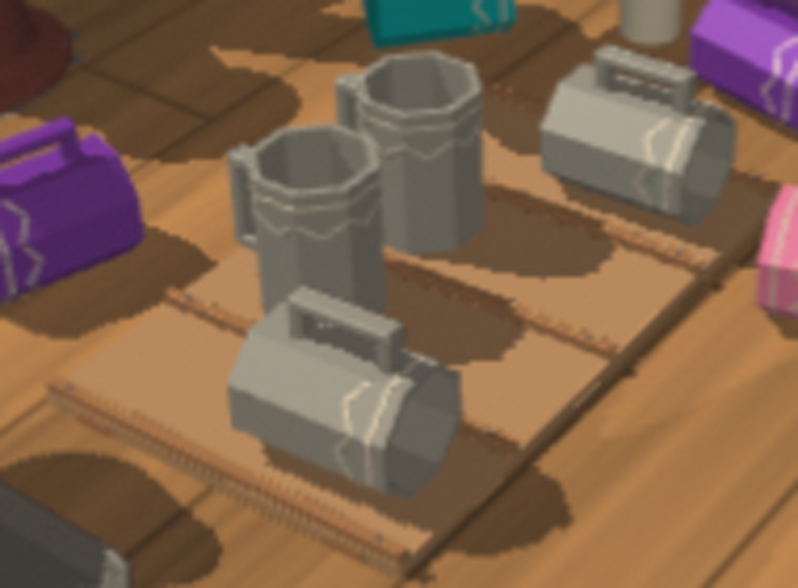

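The crops confirm both targets are the grey tankards in the outer lanes. In the top crop the strap of the left one runs (98,100)-(110,222), and the right one (662,82)-(676,200). In the scene crop the left strap runs (605,55)-(690,78) and the right (300,297)-(395,330). Next I triangulate them.

```bash
cat >> h.py <<'E'
def ray(n,px,st=None):
    p=manip.camera_params(n);K=p['camera_matrix'];k=p['k1']
    d=(np.array(px,float)-K[:2,2])/[K[0,0],K[1,1]]
    u=d.copy()
    for _ in range(20):u=d/(1+k*(u@u))
    v=np.r_[u,1]
    if n=='wrist':
        from scipy.spatial.transform import Rotation as R
        q=st['tool_rot'];Rt=R.from_quat([q[1],q[2],q[3],q[0]]).as_matrix();T=p['tool_from_camera']
        return Rt@T[:3,3]+st['tool_pos'],Rt@T[:3,:3]@v
    E=p['extrinsics'];return -E[:3,:3].T@E[:3,3],E[:3,:3].T@v
def atz(n,px,z,st=None):
    o,d=ray(n,px,st);return o+d*(z-o[2])/d[2]
def tri(rs):
    A=0;b=0
    for o,d in rs:
        d=d/np.linalg.norm(d);P=np.eye(3)-np.outer(d,d);A=A+P;b=b+P@o
    X=np.linalg.solve(A,b);return X,max(np.linalg.norm(np.cross(X-o,d/np.linalg.norm(d))) for o,d in rs)
E
python3 - <<'E'
from h import *
np.set_printoptions(precision=4,suppress=True)
T=lambda u,v:((u+.5)/4.7-.5+175,(v+.5)/4.7-.5+152)
S=lambda u,v:((u+.5)/4.2-.5+135,(v+.5)/4.2-.5+155)
for nm,t,s in [('L strap mouth',(98,100),(690,78)),('L strap base',(110,222),(605,55)),('R strap mouth',(662,82),(395,330)),('R strap base',(676,200),(300,297)),('Lstand rim',(299,340),(420,88)),('Rstand rim',(491,337),(317,160)),('slat R front',(748,482),(52,384)),('slat2 back',(210,60),(712,262))]:
    X,e=tri([ray('top',T(*t)),ray('scene',S(*s))]);print(nm,X,'gap',round(e,4), 'atz',atz('top',T(*t),{'st':.1335,'im':.136,'ro':.022,'ac':.022}['im' if 'rim' in nm else 'st' if 'strap' in nm else 'ro']))
print('slat fronts',*[atz('top',T(*p),.022)[:2] for p in [(42,500),(222,495),(400,490),(578,482),(748,482)]])
print('slat backs',*[atz('top',T(*p),.022)[:2] for p in [(40,75),(210,60),(378,52),(555,58),(728,50)]])
print('base edge bottom L',atz('top',T(55,288),.05),atz('top',T(187,280),.05))
print('bottle',atz('top',(122,236),.154), 'dish',atz('top',(376,222),.03))
E
```

```text
L strap mouth [0.6695 0.1661 0.1295] gap 0.0009 atz [0.6691 0.1662 0.1335]
L strap base [0.5915 0.1604 0.1252] gap 0.0034 atz [0.5871 0.1571 0.1335]
R strap mouth [ 0.6789 -0.2063  0.1292] gap 0.0002 atz [ 0.6775 -0.2057  0.1335]
R strap base [ 0.6012 -0.2114  0.1246] gap 0.0023 atz [ 0.5977 -0.2114  0.1335]
Lstand rim [0.51   0.0358 0.1299] gap 0.0013 atz [0.5082 0.0347 0.136 ]
Rstand rim [ 0.5111 -0.0869  0.1311] gap 0.0024 atz [ 0.5087 -0.0882  0.136 ]
slat R front [ 0.4207 -0.2766  0.01  ] gap 0.0016 atz [ 0.421  -0.2729  0.022 ]
slat2 back [0.7302 0.1022 0.0207] gap 0.0014 atz [0.7287 0.1011 0.022 ]
slat fronts [0.4146 0.2163] [0.4169 0.0918] [ 0.4189 -0.0311] [ 0.4228 -0.1545] [ 0.421  -0.2729]
slat backs [0.7189 0.2238] [0.7287 0.1011] [ 0.7333 -0.0202] [ 0.7276 -0.1481] [ 0.7326 -0.2742]
base edge bottom L [0.5583 0.2054 0.05  ] [0.5629 0.1142 0.05  ]
bottle [0.473 0.379 0.154] dish [ 0.5239 -0.4174  0.03  ]
```

Measured heights are about 130 mm, which matches the text. Board yaw is about 0.025, and its origin is near (0.553, -0.0275). Now I move over the left tankard for a wrist look.

Emit:
send_rows(
  increments=[
    {"dx":-0.4,"dy":-0.2,"dz":-0.06,"yaw":-0.1,"claw":-1},
    {"dx":-0.8,"dy":-0.41,"dz":-0.06,"yaw":-0.22,"claw":-1},
    {"dx":-0.8,"dy":-0.41,"dz":-0.06,"yaw":-0.22,"claw":-1},
    {"dx":-0.8,"dy":-0.41,"dz":-0.06,"yaw":-0.22,"claw":-1},
    {"dx":-0.8,"dy":-0.41,"dz":-0.06,"yaw":-0.22,"claw":-1},
    {"dx":-0.8,"dy":-0.41,"dz":-0.06,"yaw":-0.22,"claw":-1},
    {"dx":-0.8,"dy":-0.41,"dz":-0.06,"yaw":-0.22,"claw":-1},
    {"dx":-0.8,"dy":-0.41,"dz":-0.06,"yaw":-0.22,"claw":-1},
    {"dx":-0.8,"dy":-0.41,"dz":-0.06,"yaw":-0.22,"claw":-1},
    {"dx":-0.8,"dy":-0.41,"dz":-0.06,"yaw":-0.22,"claw":-1},
  ],
)

```text
time: 1.35
tool_pos: [0.5002, 0.2927, 0.2609]
tool_rot: [-0.001, -0.024, 1.0, 0.0]
contact_force: [-0.1, -0.2, 0.7]
gripper_width: 1.001
grasp_force: 0.0
```

Emit:
send_rows(
  increments=[
    {"dx":-0.257,"dy":-0.275,"claw":-1},
    {"dx":-0.257,"dy":-0.275,"claw":-1},
    {"dx":-0.257,"dy":-0.275,"claw":-1},
    {"dx":-0.257,"dy":-0.275,"claw":-1},
    {"dx":-0.257,"dy":-0.275,"claw":-1},
    {"dx":-0.257,"dy":-0.275,"claw":-1},
  ],
)

```text
invalid input
```

```bash
python3 - <<'E'
from h import *
import json
s=manip.state();save('wrist','w1.png');print(s['tool_pos'],s['tool_rot'])
json.dump({k:list(map(float,s[k])) for k in('tool_pos','tool_rot')},open('w1.json','w'))
b=cv2.imread('pics/w1.png');cv2.imwrite('pics/w1b.png',cv2.resize(b,(800,600),interpolation=cv2.INTER_CUBIC))
E
```

```text
[0.50021621 0.29268211 0.26086395] [-5.35554451e-04 -2.43565594e-02  9.99703188e-01  8.31205560e-05]
```

View pics/w1b.png

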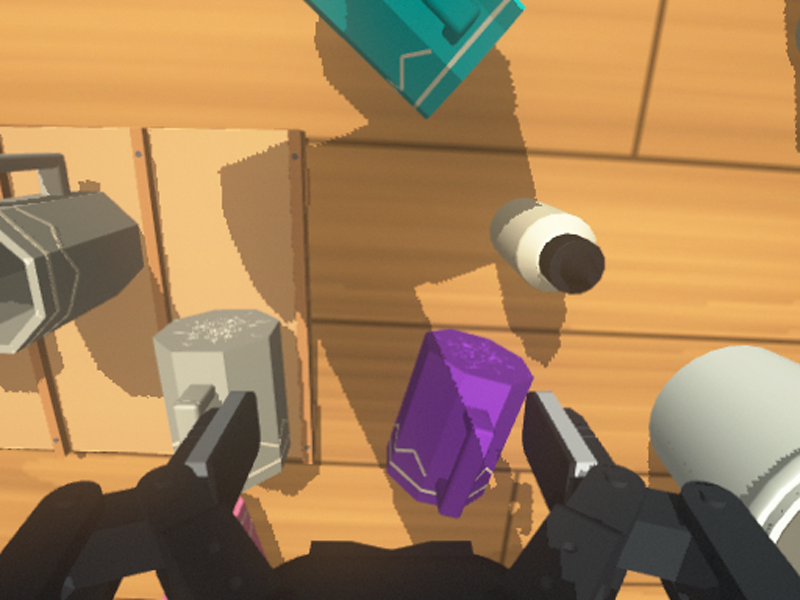

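The move was refused because some fields were missing. This wrist view still helps: the outer-left slat runs (297,132)-(307,463), and the left tankard's handle is at (195,400). I resend with every field filled in.

Emit:
send_rows(
  increments=[
    {"dx":-0.257,"dy":-0.275,"dz":0,"yaw":0,"claw":-1},
    {"dx":-0.257,"dy":-0.275,"dz":0,"yaw":0,"claw":-1},
    {"dx":-0.257,"dy":-0.275,"dz":0,"yaw":0,"claw":-1},
    {"dx":-0.257,"dy":-0.275,"dz":0,"yaw":0,"claw":-1},
    {"dx":-0.257,"dy":-0.275,"dz":0,"yaw":0,"claw":-1},
    {"dx":-0.257,"dy":-0.275,"dz":0,"yaw":0,"claw":-1},
  ],
)

```text
time: 2.15
tool_pos: [0.6351, 0.1622, 0.2615]
tool_rot: [-0.0, -0.025, 1.0, 0.0]
contact_force: [0.4, -0.6, 0.4]
gripper_width: 0.994
grasp_force: 0.0
```

```bash
python3 - <<'E'
from h import *
import json
s=manip.state();save('wrist','w2.png')
json.dump({k:list(map(float,s[k])) for k in('tool_pos','tool_rot')},open('w2.json','w'))
b=cv2.imread('pics/w2.png');cv2.imwrite('pics/w2b.png',cv2.resize(b,(800,600),interpolation=cv2.INTER_CUBIC))
st=json.load(open('w1.json'))
W=lambda u,v:((u+.5)*.64-.5,(v+.5)*.64-.5)
for p in [(297,132),(307,463),(137,130),(57,453)]:print(atz('wrist',W(*p),.022,st))
E
```

```text
[0.41386882 0.21549089 0.022     ]
[0.72159123 0.2203713  0.022     ]
[0.41737792 0.0901702  0.022     ]
[ 0.72486499 -0.03011378  0.022     ]
```

View pics/w2b.png

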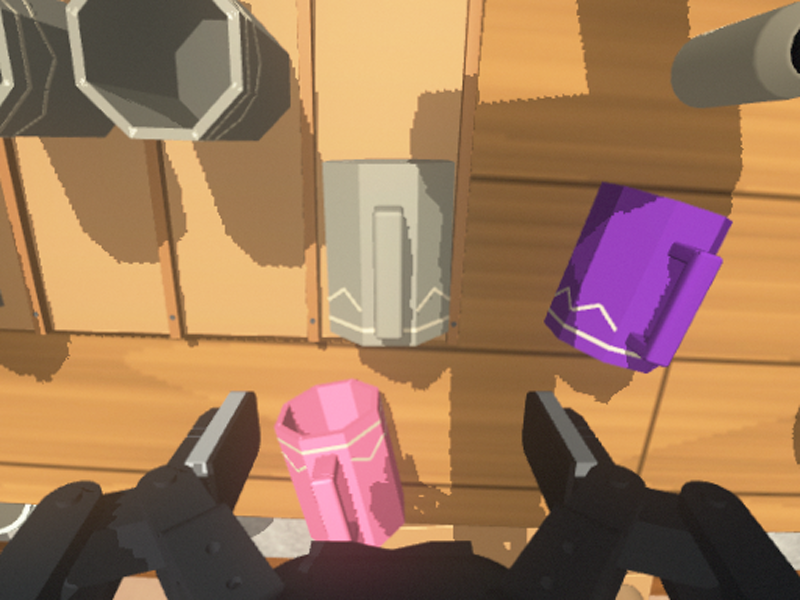

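The strap of the left tankard runs (388,208)-(388,338) in this view, with the base edge at row 160 and the rear slat ends at row about 335-345.

```bash
python3 - <<'E'
from h import *
import json
np.set_printoptions(precision=4,suppress=True)
st=json.load(open('w2.json'));print(st)
W=lambda u,v:((u+.5)*.64-.5,(v+.5)*.64-.5)
T=lambda u,v:((u+.5)/4.7-.5+175,(v+.5)/4.7-.5+152)
S=lambda u,v:((u+.5)/4.2-.5+135,(v+.5)/4.2-.5+155)
for w,t,s in [((388,338),(98,100),(690,78)),((388,208),(110,222),(605,55))]:
    print(tri([ray('wrist',W(*w),st),ray('top',T(*t)),ray('scene',S(*s))]),tri([ray('wrist',W(*w),st),ray('scene',S(*s))]),atz('wrist',W(*w),.1335,st))
print('base edge top flat (z .102)',atz('wrist',W(388,160),.102,st))
print('stand back rim',atz('wrist',W(130,132),.136,st),atz('wrist',W(210,132),.136,st))
print('slats',*[atz('wrist',W(*p),.022,st) for p in[(313,335),(303,0),(175,333),(150,140),(455,335),(474,10)]])
E
```

```text
{'tool_pos': [0.6351256951247206, 0.1621551905393242, 0.2614818400269492], 'tool_rot': [-1.9219843296897553e-05, -0.024839267662018185, 0.9996914498525096, 0.00012451666354873996]}
(array([0.6704, 0.1639, 0.1313]), np.float64(0.00266243241189008)) (array([0.6712, 0.1618, 0.132 ]), np.float64(0.00016918904914564394)) [0.6707 0.1619 0.1335]
(array([0.5912, 0.1594, 0.1257]), np.float64(0.0041851486528519015)) (array([0.5926, 0.1597, 0.1266]), np.float64(0.002829744702790967)) [0.5893 0.158  0.1335]
base edge top flat (z .102) [0.5638 0.1566 0.102 ]
stand back rim [0.554  0.0143 0.136 ] [0.5523 0.0587 0.136 ]
slats [0.7194 0.0968 0.022 ] [0.4582 0.0899 0.022 ] [ 0.7238 -0.027   0.022 ] [ 0.5598 -0.0311  0.022 ] [0.7132 0.2231 0.022 ] [0.4585 0.2136 0.022 ]
```

Emit:
send_rows(
  increments=[
    {"dx":-0.037,"dy":-0.004,"dz":0.08,"yaw":0,"claw":0},
    {"dx":-0.037,"dy":-0.004,"dz":0.16,"yaw":0,"claw":0},
    {"dx":-0.037,"dy":-0.004,"dz":0.23,"yaw":0,"claw":0},
    {"dx":-0.037,"dy":-0.004,"dz":0.28,"yaw":0,"claw":0},
    {"dx":-0.037,"dy":-0.004,"dz":0.307,"yaw":0,"claw":0.2},
    {"dx":-0.037,"dy":-0.004,"dz":0.307,"yaw":0,"claw":0.3},
    {"dx":-0.037,"dy":-0.004,"dz":0.307,"yaw":0,"claw":0.4},
    {"dx":-0.037,"dy":-0.004,"dz":0.307,"yaw":0,"claw":0.4},
    {"dx":-0.037,"dy":-0.004,"dz":0.307,"yaw":0,"claw":0.4},
  ],
)

```text
time: 3.32
tool_pos: [0.6553, 0.1593, 0.1089]
tool_rot: [0.001, -0.024, 1.0, 0.0]
contact_force: [-0.2, -0.1, -0.1]
gripper_width: 0.3
grasp_force: 0.0
```

Emit:
send_rows(
  increments=[
    {"dx":0,"dy":0,"dz":0,"yaw":0,"claw":0.5},
    {"dx":0,"dy":0,"dz":0,"yaw":0,"claw":0.54},
    {"dx":0,"dy":0,"dz":0,"yaw":0,"claw":0.56},
    {"dx":0,"dy":0,"dz":0,"yaw":0,"claw":0.57},
    {"dx":0,"dy":0,"dz":0,"yaw":0,"claw":0.575},
    {"dx":0,"dy":0,"dz":0,"yaw":0,"claw":0.575},
  ],
)

```text
time: 4.08
tool_pos: [0.6549, 0.1595, 0.108]
tool_rot: [0.0, -0.024, 1.0, 0.0]
contact_force: [0.3, 1.6, 1.4]
gripper_width: 0.213
grasp_force: 4.1
```

Emit:
send_rows(
  increments=[
    {"dx":0,"dy":0,"dz":0,"yaw":0,"claw":0.585},
    {"dx":0,"dy":0,"dz":0,"yaw":0,"claw":0.585},
  ],
)

```text
time: 4.32
tool_pos: [0.6549, 0.1594, 0.108]
tool_rot: [0.0, -0.024, 1.0, 0.0]
contact_force: [0.4, 2.2, 1.5]
gripper_width: 0.207
grasp_force: 9.1
```

```bash
cat > arc.py <<'E'
import numpy as np,json,sys
zp,h,a0,a1,n=map(float,sys.argv[1:6]);f=lambda a:np.array([zp*np.cos(a)-h*np.sin(a),h*np.cos(a)+zp*np.sin(a)])
for a in np.radians(np.linspace(a0,a1,int(n)+1))[1:]:
    d=(f(a)-f(np.radians(a0)))/.5;print(round(np.degrees(a)),'dx %.3f dz %.3f'%(-d[0],-d[1]))
E
python3 arc.py .091 .116 0 60 20
```

```text
3 dx 0.012 dz -0.009
6 dx 0.025 dz -0.018
9 dx 0.039 dz -0.026
12 dx 0.052 dz -0.033
15 dx 0.066 dz -0.039
18 dx 0.081 dz -0.045
21 dx 0.095 dz -0.050
24 dx 0.110 dz -0.054
27 dx 0.125 dz -0.057
30 dx 0.140 dz -0.060
33 dx 0.156 dz -0.062
36 dx 0.171 dz -0.063
39 dx 0.187 dz -0.063
42 dx 0.202 dz -0.062
45 dx 0.217 dz -0.061
48 dx 0.233 dz -0.058
51 dx 0.248 dz -0.055
54 dx 0.263 dz -0.052
57 dx 0.277 dz -0.047
60 dx 0.292 dz -0.042
```

Emit:
send_rows(
  increments=[
    {"dx":0,"dy":0,"dz":0,"yaw":0,"claw":0.592},
    {"dx":0,"dy":0,"dz":0,"yaw":0,"claw":0.597},
    {"dx":0,"dy":0,"dz":0,"yaw":0,"claw":0.597},
  ],
)

```text
time: 4.7
tool_pos: [0.6549, 0.1594, 0.108]
tool_rot: [0.0, -0.024, 1.0, 0.0]
contact_force: [1.1, 2.6, 2.7]
gripper_width: 0.209
grasp_force: 20.7
```

Grip is a little high, so I ease it off and then start the first part of the arc.

Emit:
send_rows(
  increments=[
    {"dx":0,"dy":0,"dz":0,"yaw":0,"claw":0.59},
    {"dx":0,"dy":0,"dz":0,"yaw":0,"claw":0.59},
    {"dx":0.012,"dy":0,"dz":-0.009,"yaw":0,"claw":0.59},
    {"dx":0.025,"dy":0,"dz":-0.018,"yaw":0,"claw":0.59},
    {"dx":0.039,"dy":0,"dz":-0.026,"yaw":0,"claw":0.59},
    {"dx":0.052,"dy":0,"dz":-0.033,"yaw":0,"claw":0.59},
    {"dx":0.066,"dy":0,"dz":-0.039,"yaw":0,"claw":0.59},
  ],
)

```text
time: 5.58
tool_pos: [0.6212, 0.1576, 0.1275]
tool_rot: [-0.0, -0.024, 1.0, -0.0]
contact_force: [-0.1, 0.6, -6.1]
gripper_width: 0.207
grasp_force: 18.9
```

Emit:
send_rows(
  increments=[
    {"dx":0.015,"dy":0,"dz":-0.006,"yaw":0,"claw":0.59},
    {"dx":0.029,"dy":0,"dz":-0.011,"yaw":0,"claw":0.59},
    {"dx":0.044,"dy":0,"dz":-0.015,"yaw":0,"claw":0.59},
    {"dx":0.059,"dy":0,"dz":-0.018,"yaw":0,"claw":0.59},
    {"dx":0.074,"dy":0,"dz":-0.021,"yaw":0,"claw":0.59},
    {"dx":0.09,"dy":0,"dz":-0.023,"yaw":0,"claw":0.59},
    {"dx":0.105,"dy":0,"dz":-0.024,"yaw":0,"claw":0.59},
    {"dx":0.121,"dy":0,"dz":-0.024,"yaw":0,"claw":0.59},
    {"dx":0.136,"dy":0,"dz":-0.023,"yaw":0,"claw":0.59},
  ],
)

```text
time: 6.7
tool_pos: [0.5533, 0.1545, 0.1388]
tool_rot: [-0.0, -0.024, 1.0, 0.0]
contact_force: [-0.6, -0.4, -6.3]
gripper_width: 0.205
grasp_force: 18.9
```

```bash
python3 - <<'E'
from h import *
save('scene','s2.png')
b=cv2.imread('pics/s2.png')[60:260,190:390]
cv2.imwrite('pics/s2c.png',cv2.resize(b,(600,600),interpolation=cv2.INTER_CUBIC))
E
```

```text
(no output)
```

View pics/s2c.png

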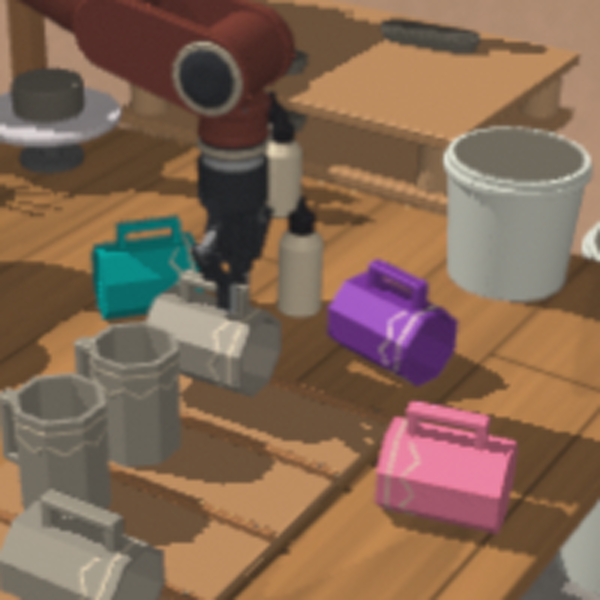

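The tankard lifted level because the hinge is stiffer than its weight at this grip. It is now held about 30 mm above the floor, tilted by almost nothing. I move it back over its spot, lower it a bit, and read the wrist moment, which is weight times the horizontal offset of the centre of mass, so it tells the tilt.

Emit:
send_rows(
  increments=[
    {"dx":-0.015,"dy":0,"dz":0,"yaw":0,"claw":0.588},
    {"dx":-0.035,"dy":0,"dz":0,"yaw":0,"claw":0.588},
    {"dx":-0.06,"dy":0,"dz":0.005,"yaw":0,"claw":0.588},
    {"dx":-0.09,"dy":0,"dz":0.01,"yaw":0,"claw":0.588},
    {"dx":-0.12,"dy":0,"dz":0.013,"yaw":0,"claw":0.588},
    {"dx":-0.15,"dy":0,"dz":0.017,"yaw":0,"claw":0.588},
    {"dx":-0.175,"dy":0,"dz":0.02,"yaw":0,"claw":0.588},
    {"dx":-0.19,"dy":0,"dz":0.02,"yaw":0,"claw":0.588},
    {"dx":-0.2,"dy":0,"dz":0.02,"yaw":0,"claw":0.585},
    {"dx":-0.2,"dy":0,"dz":0.02,"yaw":0,"claw":0.585},
  ],
)

```text
time: 8.0
tool_pos: [0.6539, 0.1593, 0.1289]
tool_rot: [0.0, -0.024, 1.0, 0.0]
contact_force: [3.2, 0.3, -2.3]
gripper_width: 0.208
grasp_force: 12.1
```

```bash
cat >> h.py <<'E'
def rep():
    s=manip.state();f=lambda v:np.round(v,4).tolist()
    print(s['time'],f(s['tool_pos']),'F',f(s['contact_force']),'M',f(s['ft_torque']),s['gripper_width'],s['grasp_force'])
E
python3 -c "
from h import *
rep()"
```

```text
8.0 [0.6539, 0.1593, 0.1289] F [3.1893, 0.3288, -2.2862] M [0.0236, -0.7323, -0.035] 0.20799236542301747 12.124975752085447
```

Emit:
send_rows(
  increments=[
    {"dx":0,"dy":0,"dz":0,"yaw":0,"claw":0.585},
    {"dx":0,"dy":0,"dz":0,"yaw":0,"claw":0.585},
  ],
)

```text
time: 8.25
tool_pos: [0.6535, 0.1592, 0.129]
tool_rot: [-0.0, -0.024, 1.0, 0.0]
contact_force: [-0.2, 0.2, -5.5]
gripper_width: 0.205
grasp_force: 11.5
```

```bash
python3 -c "
from h import *
rep()"
```

```text
8.25 [0.6535, 0.1592, 0.129] F [-0.1907, 0.1576, -5.5395] M [0.0243, -0.1104, 0.0091] 0.20496790577487234 11.54051112011075
```

Emit:
send_rows(
  increments=[
    {"dx":0,"dy":0,"dz":0.006,"yaw":0,"claw":0.585},
    {"dx":0,"dy":0,"dz":0.01,"yaw":0,"claw":0.583},
    {"dx":0,"dy":0,"dz":0.01,"yaw":0,"claw":0.581},
    {"dx":0,"dy":0,"dz":0.01,"yaw":0,"claw":0.58},
    {"dx":0,"dy":0,"dz":0.01,"yaw":0,"claw":0.58},
    {"dx":0,"dy":0,"dz":0.01,"yaw":0,"claw":0.58},
  ],
)

```text
time: 9.0
tool_pos: [0.6541, 0.1593, 0.1243]
tool_rot: [0.001, -0.024, 1.0, 0.0]
contact_force: [3.4, -0.2, 3.5]
gripper_width: 0.209
grasp_force: 3.4
```

```bash
python3 -c "
from h import *
rep()
save('scene','s3.png')
save('wrist','w3.png')
b=cv2.imread('pics/s3.png')[130:230,240:340]
b=cv2.resize(b,(400,400),interpolation=cv2.INTER_CUBIC)
w=cv2.resize(cv2.imread('pics/w3.png')[:300,56:456],(400,300))
cv2.imwrite('pics/c3.png',np.hstack([b,cv2.copyMakeBorder(w,0,100,0,0,0)]))
"
```

```text
9.0 [0.6541, 0.1593, 0.1243] F [3.3909, -0.1741, 3.5244] M [0.007, -0.6125, -0.0251] 0.20896923604865145 3.3759932569228113
```

View pics/c3.png

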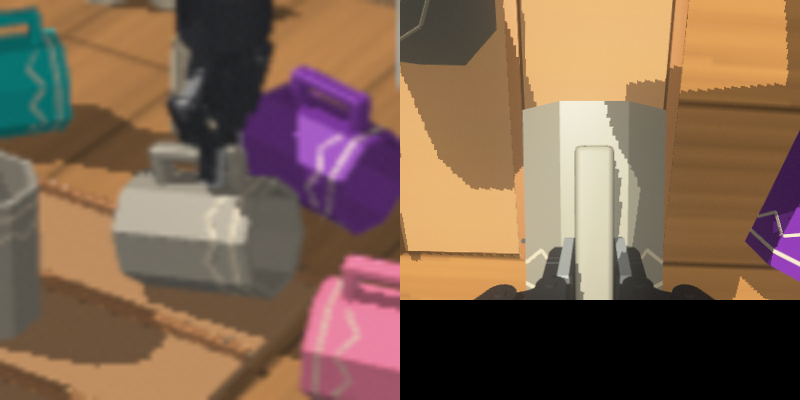

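The tankard's mouth looks slightly raised, and its base edge is on the floor because the force on the tool turned upward. To avoid spending views, I'll write a small silhouette fit for the tilt.

```bash
cat > tilt.py <<'E'
from h import *
import sys
from scipy.optimize import differential_evolution
def proj(n,P):
    p=manip.camera_params(n);E=p['extrinsics'];C=P@E[:3,:3].T+E[:3,3];u=C[:,:2]/C[:,2:]
    return u*(1+p['k1']*(u**2).sum(1,keepdims=True))@p['camera_matrix'][:2,:2].T+p['camera_matrix'][:2,2]
an=np.radians(22.5+45*np.arange(8));r=.045/np.cos(np.pi/8)
B=np.array([[-.045+r*np.cos(t),r*np.sin(t),z] for z in(0,.124) for t in an])
def world(B,o,a,yaw):
    # a=0 lying (mouth +x), a=90 upright
    X=B[:,2]*np.cos(a)+B[:,0]*np.sin(a);Z=B[:,2]*np.sin(a)-B[:,0]*np.cos(a)
    return np.c_[o[0]+X*np.cos(yaw)-B[:,1]*np.sin(yaw),o[1]+X*np.sin(yaw)+B[:,1]*np.cos(yaw),o[2]+Z]
def mask(n,yc,xc):
    h=cv2.cvtColor(cv2.cvtColor(manip.grab_frame(n),cv2.COLOR_RGB2BGR),cv2.COLOR_BGR2HSV)
    m=((h[...,1]<75)&(h[...,2]>60)).astype(np.uint8)
    return m
def fit(y,x0,yaw,verbose=True):
    M={n:mask(n,0,0) for n in('scene','top')}
    def cost(q):
        x,z,a=q;W=world(B,(x,y,z),a,yaw);c=0
        for n,m in M.items():
            H=np.zeros_like(m);hu=cv2.convexHull(proj(n,W).astype(np.float32)).round().astype(np.int32);cv2.fillConvexPoly(H,hu,1)
            D=cv2.dilate(H,np.ones((9,9)))-H
            k=1.0 if n=='scene' else 0.4
            c+=k*((H&(1-m)).sum()+(D&m).sum())
        return c
    r=differential_evolution(cost,[(x0-.1,x0+.1),(.0,.06),(-.2,1.8)],seed=1,popsize=12,maxiter=40,tol=1e-4)
    print('edge x %.4f z %.4f tilt %.1f deg cost %d'%(r.x[0],r.x[1],np.degrees(r.x[2]),r.fun))
if __name__=='__main__':
    rep();fit(float(sys.argv[1]),float(sys.argv[2]),float(sys.argv[3]))
E
python3 tilt.py .157 .56 .048; python3 tilt.py -.214 .572 .05
```

```text
9.1 [0.6538, 0.1592, 0.1239] F [3.4022, -0.0169, 2.994] M [0.0283, -0.5547, -0.0485] 0.20629783831539836 3.3873786020558327
edge x 0.5982 z 0.0139 tilt 12.7 deg cost 573
9.2 [0.6537, 0.1592, 0.1238] F [4.0625, 0.1297, 4.5427] M [0.0126, -0.5099, -0.0174] 0.21076676533200028 3.3936081425054
edge x 0.5746 z 0.0092 tilt -0.0 deg cost 266
```

The fit reads 0° for the still-lying right tankard, so it works. The left one is tilted 12.7° with its edge on the floor at x≈0.59. I continue the arc about that edge with a lighter grip and slight downward bias.

Emit:
send_rows(
  increments=[
    {"dx":0,"dy":0,"dz":0,"yaw":0,"claw":0.583},
    {"dx":0,"dy":0,"dz":0,"yaw":0,"claw":0.583},
    {"dx":0.014,"dy":0,"dz":-0.005,"yaw":0,"claw":0.583},
    {"dx":0.028,"dy":0,"dz":-0.01,"yaw":0,"claw":0.583},
    {"dx":0.043,"dy":0,"dz":-0.014,"yaw":0,"claw":0.583},
    {"dx":0.058,"dy":0,"dz":-0.017,"yaw":0,"claw":0.583},
    {"dx":0.073,"dy":0,"dz":-0.02,"yaw":0,"claw":0.583},
    {"dx":0.089,"dy":0,"dz":-0.022,"yaw":0,"claw":0.583},
    {"dx":0.089,"dy":0,"dz":-0.022,"yaw":0,"claw":0.583},
  ],
)

```text
time: 10.42
tool_pos: [0.6078, 0.1571, 0.1339]
tool_rot: [-0.001, -0.024, 1.0, -0.0]
contact_force: [-0.5, -0.1, -2.6]
gripper_width: 0.206
grasp_force: 5.0
```

```bash
python3 tilt.py .157 .56 .048
```

```text
10.425 [0.6078, 0.1571, 0.1339] F [-0.4633, -0.0563, -2.618] M [-0.0035, -0.0361, 0.0088] 0.2061890162677113 5.029650628566742
edge x 0.5969 z 0.0133 tilt 30.0 deg cost 619
```

Emit:
send_rows(
  increments=[
    {"dx":0.012,"dy":0,"dz":0,"yaw":0,"claw":0.585},
    {"dx":0.025,"dy":0,"dz":0,"yaw":0,"claw":0.585},
    {"dx":0.037,"dy":0,"dz":0,"yaw":0,"claw":0.585},
    {"dx":0.05,"dy":0,"dz":0.001,"yaw":0,"claw":0.585},
    {"dx":0.062,"dy":0,"dz":0.002,"yaw":0,"claw":0.585},
    {"dx":0.074,"dy":0,"dz":0.004,"yaw":0,"claw":0.585},
    {"dx":0.087,"dy":0,"dz":0.006,"yaw":0,"claw":0.585},
    {"dx":0.099,"dy":0,"dz":0.009,"yaw":0,"claw":0.585},
    {"dx":0.111,"dy":0,"dz":0.012,"yaw":0,"claw":0.585},
    {"dx":0.111,"dy":0,"dz":0.012,"yaw":0,"claw":0.585},
  ],
)

```text
time: 11.78
tool_pos: [0.5531, 0.1545, 0.1287]
tool_rot: [-0.001, -0.024, 1.0, -0.0]
contact_force: [-0.8, -0.6, 0.2]
gripper_width: 0.212
grasp_force: 8.1
```

```bash
python3 tilt.py .157 .58 .048
```

```text
11.775 [0.5531, 0.1545, 0.1287] F [-0.7964, -0.6092, 0.1906] M [0.054, 0.22, 0.0126] 0.21156886450894175 8.145463317632675
edge x 0.5970 z 0.0129 tilt 52.8 deg cost 628
```

Emit:
send_rows(
  increments=[
    {"dx":0.012,"dy":0,"dz":0.004,"yaw":0,"claw":0.586},
    {"dx":0.024,"dy":0,"dz":0.008,"yaw":0,"claw":0.586},
    {"dx":0.035,"dy":0,"dz":0.013,"yaw":0,"claw":0.586},
    {"dx":0.046,"dy":0,"dz":0.019,"yaw":0,"claw":0.586},
    {"dx":0.057,"dy":0,"dz":0.025,"yaw":0,"claw":0.586},
    {"dx":0.068,"dy":0,"dz":0.031,"yaw":0,"claw":0.586},
    {"dx":0.078,"dy":0,"dz":0.038,"yaw":0,"claw":0.586},
    {"dx":0.088,"dy":0,"dz":0.045,"yaw":0,"claw":0.586},
    {"dx":0.098,"dy":0,"dz":0.053,"yaw":0,"claw":0.586},
    {"dx":0.107,"dy":0,"dz":0.061,"yaw":0,"claw":0.586},
    {"dx":0.116,"dy":0,"dz":0.069,"yaw":0,"claw":0.586},
    {"dx":0.116,"dy":0,"dz":0.069,"yaw":0,"claw":0.586},
  ],
)

```text
time: 13.38
tool_pos: [0.495, 0.1517, 0.0934]
tool_rot: [-0.001, -0.024, 1.0, -0.0]
contact_force: [-0.2, -1.1, -2.5]
gripper_width: 0.21
grasp_force: 9.7
```

```bash
python3 tilt.py .157 .58 .048
```

```text
13.375 [0.495, 0.1517, 0.0934] F [-0.2306, -1.1419, -2.4704] M [0.0413, 0.1174, 0.0351] 0.21029710933006385 9.655703036114573
edge x 0.6022 z 0.0141 tilt 83.8 deg cost 543
```

Emit:
send_rows(
  increments=[
    {"dx":0.006,"dy":0,"dz":0.006,"yaw":0,"claw":0.586},
    {"dx":0.011,"dy":0,"dz":0.012,"yaw":0,"claw":0.586},
    {"dx":0.015,"dy":0,"dz":0.018,"yaw":0,"claw":0.586},
    {"dx":0.018,"dy":0,"dz":0.021,"yaw":0,"claw":0.586},
    {"dx":0.018,"dy":0,"dz":0.021,"yaw":0,"claw":0.586},
  ],
)

```text
time: 14.1
tool_pos: [0.4865, 0.1514, 0.0836]
tool_rot: [-0.0, -0.024, 1.0, -0.0]
contact_force: [-4.0, -0.2, 0.7]
gripper_width: 0.212
grasp_force: 10.3
```

```bash
python3 tilt.py .157 .58 .048
```

```text
14.1 [0.4865, 0.1514, 0.0836] F [-4.035, -0.2288, 0.6877] M [0.0137, 0.433, 0.0231] 0.21163791319191894 10.251168720424175
edge x 0.6037 z 0.0164 tilt 90.2 deg cost 466
```

Upright at x≈0.603. I slide it about 53 mm back to the line.

Emit:
send_rows(
  increments=[
    {"dx":0.008,"dy":0,"dz":0,"yaw":0,"claw":0.587},
    {"dx":0.018,"dy":0,"dz":0,"yaw":0,"claw":0.587},
    {"dx":0.028,"dy":0.001,"dz":0,"yaw":0,"claw":0.587},
    {"dx":0.038,"dy":0.001,"dz":0,"yaw":0,"claw":0.587},
    {"dx":0.048,"dy":0.001,"dz":0,"yaw":0,"claw":0.587},
    {"dx":0.058,"dy":0.002,"dz":0,"yaw":0,"claw":0.587},
    {"dx":0.068,"dy":0.002,"dz":0,"yaw":0,"claw":0.587},
    {"dx":0.078,"dy":0.003,"dz":0,"yaw":0,"claw":0.587},
    {"dx":0.088,"dy":0.003,"dz":0,"yaw":0,"claw":0.587},
    {"dx":0.098,"dy":0.004,"dz":0,"yaw":0,"claw":0.587},
    {"dx":0.106,"dy":0.004,"dz":0,"yaw":0,"claw":0.587},
    {"dx":0.106,"dy":0.004,"dz":0,"yaw":0,"claw":0.587},
  ],
)

```text
time: 15.7
tool_pos: [0.4333, 0.1509, 0.0839]
tool_rot: [-0.001, -0.024, 1.0, -0.0]
contact_force: [-1.7, -1.0, -2.1]
gripper_width: 0.207
grasp_force: 10.7
```

```bash
python3 tilt.py .156 .55 .048
```

```text
15.7 [0.4333, 0.1509, 0.0839] F [-1.7374, -1.0217, -2.1426] M [0.0124, 0.3885, -0.0297] 0.20746757042547057 10.670415759086609
edge x 0.5464 z 0.0144 tilt 88.3 deg cost 468
```

Emit:
send_rows(
  increments=[
    {"dx":0,"dy":0,"dz":0.002,"yaw":0,"claw":0.586},
    {"dx":0,"dy":0,"dz":0.004,"yaw":0,"claw":0.585},
    {"dx":0,"dy":0,"dz":0.004,"yaw":0,"claw":0.58},
    {"dx":0,"dy":0,"dz":0.004,"yaw":0,"claw":0.575},
    {"dx":0,"dy":0,"dz":0.004,"yaw":0,"claw":0.57},
    {"dx":0,"dy":0,"dz":0.004,"yaw":0,"claw":0.55},
    {"dx":0,"dy":0,"dz":0.004,"yaw":0,"claw":0.45},
    {"dx":0,"dy":0,"dz":0.004,"yaw":0,"claw":0.3},
    {"dx":0,"dy":0,"dz":0.004,"yaw":0,"claw":0.2},
    {"dx":0,"dy":0,"dz":-0.02,"yaw":0,"claw":0.2},
    {"dx":0,"dy":0,"dz":-0.06,"yaw":0,"claw":0.2},
    {"dx":0,"dy":0,"dz":-0.12,"yaw":0,"claw":0.2},
    {"dx":0,"dy":0,"dz":-0.2,"yaw":0,"claw":0.2},
    {"dx":0,"dy":0,"dz":-0.28,"yaw":0,"claw":0.2},
    {"dx":0,"dy":0,"dz":-0.35,"yaw":0,"claw":0.2},
    {"dx":0,"dy":0,"dz":-0.35,"yaw":0,"claw":0.2},
  ],
)

```text
time: 17.8
tool_pos: [0.4357, 0.1512, 0.2636]
tool_rot: [0.004, -0.024, 1.0, 0.001]
contact_force: [-0.3, -0.3, 0.3]
gripper_width: 0.4
grasp_force: 0.0
```

```bash
python3 tilt.py .156 .55 .048
```

```text
17.8 [0.4357, 0.1512, 0.2636] F [-0.317, -0.2711, 0.2838] M [0.0125, -0.0237, 0.0119] 0.40032815918030096 0.0
edge x 0.5463 z 0.0133 tilt 92.0 deg cost 508
```

The left tankard stands and is released. On to the right one.

Emit:
send_rows(
  increments=[
    {"dx":-0.06,"dy":-0.1,"dz":0,"yaw":0,"claw":0},
    {"dx":-0.12,"dy":-0.2,"dz":0,"yaw":0,"claw":0},
    {"dx":-0.17,"dy":-0.3,"dz":0,"yaw":0,"claw":0},
    {"dx":-0.22,"dy":-0.4,"dz":0,"yaw":0,"claw":0},
    {"dx":-0.27,"dy":-0.5,"dz":0,"yaw":0,"claw":0},
    {"dx":-0.32,"dy":-0.6,"dz":0,"yaw":0,"claw":0},
    {"dx":-0.36,"dy":-0.7,"dz":0,"yaw":0,"claw":0},
    {"dx":-0.375,"dy":-0.739,"dz":0,"yaw":0,"claw":0},
    {"dx":-0.375,"dy":-0.739,"dz":0,"yaw":0,"claw":0},
    {"dx":-0.375,"dy":-0.739,"dz":0,"yaw":0,"claw":0},
    {"dx":-0.375,"dy":-0.739,"dz":0,"yaw":0,"claw":0},
  ],
)

```text
time: 19.27
tool_pos: [0.6383, -0.2079, 0.259]
tool_rot: [0.0, -0.024, 1.0, 0.0]
contact_force: [0.4, 0.2, 0.2]
gripper_width: 0.5
grasp_force: 0.0
```

```bash
python3 - <<'E'
from h import *
import json
s=manip.state();save('wrist','w4.png');rep()
json.dump({k:list(map(float,s[k])) for k in('tool_pos','tool_rot')},open('w4.json','w'))
b=cv2.imread('pics/w4.png');cv2.imwrite('pics/w4b.png',cv2.resize(b,(800,600),interpolation=cv2.INTER_CUBIC))
E
```

```text
19.325 [0.6384, -0.208, 0.2591] F [1.0027, 0.0789, 0.1497] M [0.0366, -0.0083, -0.0368] 0.5005695519083712 0.0
```

View pics/w4b.png

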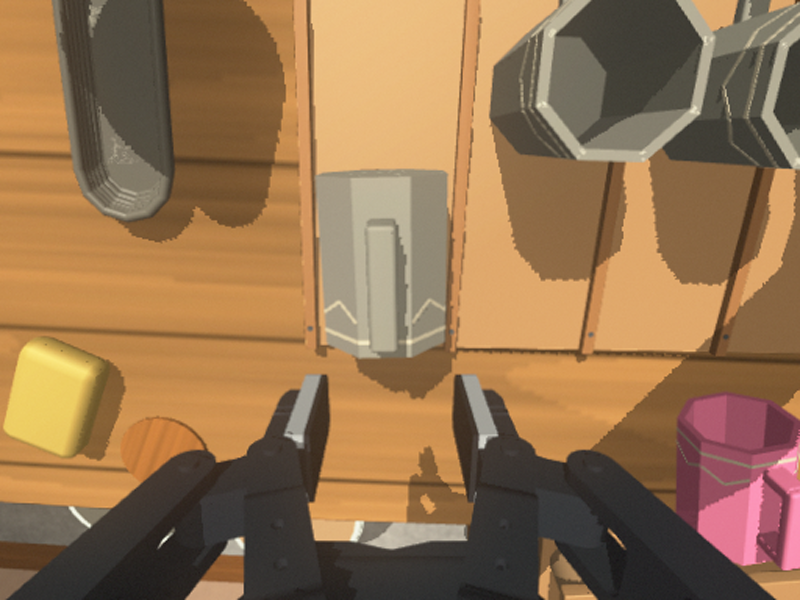

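The right strap runs (380,221)-(384,352), the base edge is at row 172, and the lane slats are at columns about 310 and 455.

```bash
python3 - <<'E'
from h import *
import json
np.set_printoptions(precision=4,suppress=True)
st=json.load(open('w4.json'))
W=lambda u,v:((u+.5)*.64-.5,(v+.5)*.64-.5)
S=lambda u,v:((u+.5)/4.2-.5+135,(v+.5)/4.2-.5+155)
for w,s in [((384,352),(395,330)),((380,221),(300,297))]:
    print(tri([ray('wrist',W(*w),st),ray('scene',S(*s))]),atz('wrist',W(*w),.1335,st))
print('base',atz('wrist',W(380,172),.102,st))
print('slats',*[atz('wrist',W(*p),.022,st) for p in[(310,342),(299,5),(455,342),(469,5)]])
E
```

```text
(array([ 0.6826, -0.2103,  0.1334]), np.float64(4.3604141628140976e-05)) [ 0.6826 -0.2103  0.1335]
(array([ 0.603 , -0.2142,  0.1266]), np.float64(0.002927037454517443)) [ 0.5999 -0.2162  0.1335]
base [ 0.5744 -0.218   0.102 ]
slats [ 0.7284 -0.2757  0.022 ] [ 0.4653 -0.2825  0.022 ] [ 0.7221 -0.1468  0.022 ] [ 0.4594 -0.1606  0.022 ]
```

Emit:
send_rows(
  increments=[
    {"dx":-0.059,"dy":-0.009,"dz":0.08,"yaw":-0.015,"claw":0},
    {"dx":-0.059,"dy":-0.009,"dz":0.16,"yaw":-0.015,"claw":0},
    {"dx":-0.059,"dy":-0.009,"dz":0.23,"yaw":-0.015,"claw":0},
    {"dx":-0.059,"dy":-0.009,"dz":0.28,"yaw":-0.015,"claw":0},
    {"dx":-0.059,"dy":-0.009,"dz":0.302,"yaw":-0.015,"claw":0.2},
    {"dx":-0.059,"dy":-0.009,"dz":0.302,"yaw":-0.015,"claw":0.35},
    {"dx":-0.059,"dy":-0.009,"dz":0.302,"yaw":-0.015,"claw":0.45},
    {"dx":-0.059,"dy":-0.009,"dz":0.302,"yaw":-0.015,"claw":0.53},
    {"dx":-0.059,"dy":-0.009,"dz":0.302,"yaw":-0.015,"claw":0.56},
    {"dx":-0.059,"dy":-0.009,"dz":0.302,"yaw":-0.015,"claw":0.57},
    {"dx":-0.059,"dy":-0.009,"dz":0.302,"yaw":-0.015,"claw":0.578},
    {"dx":-0.059,"dy":-0.009,"dz":0.302,"yaw":-0.015,"claw":0.578},
  ],
)

```text
time: 20.82
tool_pos: [0.6685, -0.2124, 0.1083]
tool_rot: [0.0, -0.035, 0.999, 0.0]
contact_force: [-0.5, 1.7, 3.4]
gripper_width: 0.215
grasp_force: 3.1
```

Emit:
send_rows(
  increments=[
    {"dx":0,"dy":0,"dz":0,"yaw":0,"claw":0.583},
    {"dx":0,"dy":0,"dz":0,"yaw":0,"claw":0.584},
    {"dx":0.01,"dy":0,"dz":-0.008,"yaw":0,"claw":0.584},
    {"dx":0.021,"dy":0,"dz":-0.015,"yaw":0,"claw":0.584},
    {"dx":0.032,"dy":0,"dz":-0.022,"yaw":0,"claw":0.584},
    {"dx":0.043,"dy":0,"dz":-0.028,"yaw":0,"claw":0.584},
    {"dx":0.043,"dy":0,"dz":-0.028,"yaw":0,"claw":0.584},
  ],
)

```text
time: 21.7
tool_pos: [0.6462, -0.2142, 0.1219]
tool_rot: [-0.0, -0.035, 0.999, -0.0]
contact_force: [2.0, 0.9, 0.1]
gripper_width: 0.209
grasp_force: 6.6
```

```bash
python3 tilt.py -.218 .575 .07
```

```text
21.7 [0.6462, -0.2142, 0.1219] F [2.0063, 0.9297, 0.1323] M [0.1458, -0.1922, -0.0252] 0.2092946324067883 6.553326083812863
edge x 0.5740 z 0.0134 tilt 7.8 deg cost 656
```

Emit:
send_rows(
  increments=[
    {"dx":0.011,"dy":0,"dz":-0.005,"yaw":0,"claw":0.585},
    {"dx":0.023,"dy":0,"dz":-0.01,"yaw":0,"claw":0.585},
    {"dx":0.035,"dy":0,"dz":-0.015,"yaw":0,"claw":0.585},
    {"dx":0.047,"dy":0,"dz":-0.019,"yaw":0,"claw":0.585},
    {"dx":0.06,"dy":0,"dz":-0.023,"yaw":0,"claw":0.585},
    {"dx":0.072,"dy":0,"dz":-0.026,"yaw":0,"claw":0.585},
    {"dx":0.085,"dy":0,"dz":-0.029,"yaw":0,"claw":0.585},
    {"dx":0.098,"dy":0,"dz":-0.031,"yaw":0,"claw":0.585},
    {"dx":0.098,"dy":0,"dz":-0.031,"yaw":0,"claw":0.585},
  ],
)

```text
time: 22.92
tool_pos: [0.5976, -0.2176, 0.1377]
tool_rot: [0.0, -0.035, 0.999, -0.0]
contact_force: [1.3, 1.0, 3.5]
gripper_width: 0.206
grasp_force: 8.1
```

```bash
python3 tilt.py -.218 .575 .07
```

```text
22.925 [0.5976, -0.2176, 0.1377] F [1.2792, 0.9565, 3.4559] M [0.1924, -0.2455, -0.0674] 0.20621854049820773 8.055393118411303
edge x 0.5753 z 0.0131 tilt 29.9 deg cost 705
```

Emit:
send_rows(
  increments=[
    {"dx":0.013,"dy":0,"dz":-0.001,"yaw":0,"claw":0.586},
    {"dx":0.026,"dy":0,"dz":-0.002,"yaw":0,"claw":0.586},
    {"dx":0.039,"dy":0,"dz":-0.002,"yaw":0,"claw":0.586},
    {"dx":0.052,"dy":0,"dz":-0.002,"yaw":0,"claw":0.586},
    {"dx":0.065,"dy":0,"dz":-0.001,"yaw":0,"claw":0.586},
    {"dx":0.078,"dy":0,"dz":0,"yaw":0,"claw":0.586},
    {"dx":0.091,"dy":0,"dz":0.001,"yaw":0,"claw":0.586},
    {"dx":0.104,"dy":0,"dz":0.003,"yaw":0,"claw":0.586},
    {"dx":0.117,"dy":0,"dz":0.006,"yaw":0,"claw":0.586},
    {"dx":0.129,"dy":0,"dz":0.009,"yaw":0,"claw":0.586},
    {"dx":0.129,"dy":0,"dz":0.009,"yaw":0,"claw":0.586},
  ],
)

```text
time: 24.4
tool_pos: [0.5325, -0.2217, 0.1318]
tool_rot: [-0.001, -0.035, 0.999, 0.0]
contact_force: [-0.1, -0.2, -2.9]
gripper_width: 0.209
grasp_force: 8.8
```

```bash
python3 tilt.py -.218 .575 .07
```

```text
24.4 [0.5325, -0.2217, 0.1318] F [-0.145, -0.2231, -2.8558] M [0.1033, 0.1489, 0.0275] 0.20921498055526924 8.794799350434914
edge x 0.5791 z 0.0168 tilt 54.7 deg cost 764
```

Emit:
send_rows(
  increments=[
    {"dx":0.013,"dy":0,"dz":0.004,"yaw":0,"claw":0.587},
    {"dx":0.025,"dy":0,"dz":0.008,"yaw":0,"claw":0.587},
    {"dx":0.037,"dy":0,"dz":0.013,"yaw":0,"claw":0.587},
    {"dx":0.049,"dy":0,"dz":0.019,"yaw":0,"claw":0.587},
    {"dx":0.06,"dy":0,"dz":0.025,"yaw":0,"claw":0.587},
    {"dx":0.072,"dy":0,"dz":0.031,"yaw":0,"claw":0.587},
    {"dx":0.083,"dy":0,"dz":0.038,"yaw":0,"claw":0.587},
    {"dx":0.093,"dy":0,"dz":0.045,"yaw":0,"claw":0.587},
    {"dx":0.104,"dy":0,"dz":0.053,"yaw":0,"claw":0.587},
    {"dx":0.114,"dy":0,"dz":0.062,"yaw":0,"claw":0.587},
    {"dx":0.124,"dy":0,"dz":0.071,"yaw":0,"claw":0.587},
    {"dx":0.133,"dy":0,"dz":0.08,"yaw":0,"claw":0.587},
    {"dx":0.133,"dy":0,"dz":0.08,"yaw":0,"claw":0.587},
  ],
)

```text
time: 26.12
tool_pos: [0.4664, -0.2264, 0.092]
tool_rot: [-0.001, -0.035, 0.999, 0.0]
contact_force: [-1.7, 0.4, -0.5]
gripper_width: 0.21
grasp_force: 11.4
```

```bash
python3 tilt.py -.22 .575 .07
```

```text
26.125 [0.4664, -0.2264, 0.092] F [-1.6734, 0.3972, -0.5108] M [0.0482, 0.3811, 0.0692] 0.20953863371058198 11.401026137173176
edge x 0.5819 z 0.0200 tilt 94.6 deg cost 542
```

Emit:
send_rows(
  increments=[
    {"dx":0.004,"dy":0,"dz":0.004,"yaw":0,"claw":0.587},
    {"dx":0.007,"dy":0,"dz":0.008,"yaw":0,"claw":0.587},
    {"dx":0.01,"dy":0,"dz":0.011,"yaw":0,"claw":0.587},
    {"dx":0.01,"dy":0,"dz":0.011,"yaw":0,"claw":0.587},
  ],
)

```text
time: 26.72
tool_pos: [0.4623, -0.2269, 0.0872]
tool_rot: [0.0, -0.035, 0.999, -0.0]
contact_force: [-2.1, 0.3, -0.1]
gripper_width: 0.213
grasp_force: 11.8
```

```bash
python3 tilt.py -.22 .575 .07
```

```text
26.725 [0.4623, -0.2269, 0.0872] F [-2.1032, 0.3129, -0.1292] M [0.1403, 0.0898, 0.0669] 0.21300376531904527 11.80725951679051
edge x 0.5812 z 0.0197 tilt 96.5 deg cost 517
```

Emit:
send_rows(
  increments=[
    {"dx":0.006,"dy":0.001,"dz":0,"yaw":0,"claw":0.587},
    {"dx":0.015,"dy":0.003,"dz":0,"yaw":0,"claw":0.587},
    {"dx":0.024,"dy":0.005,"dz":0,"yaw":0,"claw":0.587},
    {"dx":0.033,"dy":0.007,"dz":0,"yaw":0,"claw":0.587},
    {"dx":0.04,"dy":0.008,"dz":0,"yaw":0,"claw":0.587},
    {"dx":0.04,"dy":0.008,"dz":0.001,"yaw":0,"claw":0.587},
    {"dx":0.04,"dy":0.008,"dz":0.002,"yaw":0,"claw":0.587},
  ],
)

```text
time: 27.7
tool_pos: [0.4412, -0.2245, 0.0869]
tool_rot: [-0.001, -0.035, 0.999, -0.0]
contact_force: [-6.8, 0.0, 5.1]
gripper_width: 0.21
grasp_force: 12.5
```

```bash
python3 tilt.py -.219 .56 .06; python3 - <<'E'
from h import *
save('scene','s5.png');save('top','t5.png')
a=cv2.imread('pics/s5.png')[140:290,140:290];b=cv2.imread('pics/t5.png')[150:270,180:340]
a=cv2.resize(a,(420,420),interpolation=cv2.INTER_CUBIC);b=cv2.resize(b,(380,285),interpolation=cv2.INTER_CUBIC)
cv2.imwrite('pics/c5.png',np.hstack([a,cv2.copyMakeBorder(b,0,135,0,0,0)]))
E
```

```text
27.7 [0.4412, -0.2245, 0.0869] F [-6.831, 0.0497, 5.1123] M [0.1622, 0.8224, 0.0821] 0.2102962789302406 12.473767474293709
edge x 0.5612 z 0.0203 tilt 95.3 deg cost 495
```

View pics/c5.png

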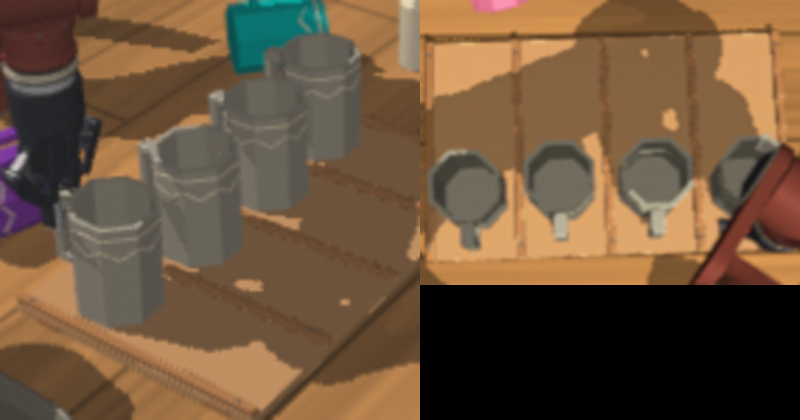

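All four stand in line: scene crop rims at (120,195), (195,145), (265,100) and (320,55). The right one is upright in the grip. I ease the load, release it and retreat.

Emit:
send_rows(
  increments=[
    {"dx":-0.002,"dy":0,"dz":-0.001,"yaw":0,"claw":0.585},
    {"dx":-0.003,"dy":0,"dz":-0.001,"yaw":0,"claw":0.582},
    {"dx":-0.003,"dy":0,"dz":-0.001,"yaw":0,"claw":0.578},
    {"dx":-0.003,"dy":0,"dz":-0.001,"yaw":0,"claw":0.574},
    {"dx":-0.003,"dy":0,"dz":-0.001,"yaw":0,"claw":0.57},
    {"dx":-0.003,"dy":0,"dz":-0.001,"yaw":0,"claw":0.55},
    {"dx":-0.003,"dy":0,"dz":-0.001,"yaw":0,"claw":0.45},
    {"dx":-0.003,"dy":0,"dz":-0.001,"yaw":0,"claw":0.3},
    {"dx":-0.003,"dy":0,"dz":-0.001,"yaw":0,"claw":0.2},
    {"dx":-0.003,"dy":0,"dz":-0.02,"yaw":0,"claw":0.2},
    {"dx":-0.003,"dy":0,"dz":-0.06,"yaw":0,"claw":0.2},
    {"dx":-0.003,"dy":0,"dz":-0.12,"yaw":0,"claw":0.2},
    {"dx":-0.003,"dy":0,"dz":-0.2,"yaw":0,"claw":0.2},
    {"dx":-0.003,"dy":0,"dz":-0.28,"yaw":0,"claw":0.2},
    {"dx":-0.003,"dy":0,"dz":-0.36,"yaw":0,"claw":0.2},
    {"dx":-0.003,"dy":0,"dz":-0.45,"yaw":0,"claw":0.2},
    {"dx":-0.003,"dy":0,"dz":-0.45,"yaw":0,"claw":0.2},
  ],
)

```text
time: 30.02
tool_pos: [0.4451, -0.2253, 0.3174]
tool_rot: [0.004, -0.035, 0.999, -0.003]
contact_force: [0.1, -0.0, 0.1]
gripper_width: 0.396
grasp_force: 0.0
```

```bash
python3 tilt.py -.219 .56 .06; python3 tilt.py .156 .55 .048; echo stands; python3 tilt.py .036 .553 .025;python3 tilt.py -.089 .555 .025
```

```text
30.025 [0.4451, -0.2253, 0.3174] F [0.0694, -0.0269, 0.1472] M [-0.0062, 0.0593, 0.0229] 0.3964392795115328 0.0
edge x 0.5559 z 0.0160 tilt 93.9 deg cost 394
30.125 [0.4436, -0.2242, 0.312] F [-0.9055, 0.6219, 0.1026] M [-0.0499, -0.017, -0.0164] 0.39872014494583546 0.0
edge x 0.5463 z 0.0130 tilt 91.6 deg cost 311
stands
30.225 [0.443, -0.2238, 0.3098] F [-0.2986, 0.4209, 0.2187] M [0.0313, -0.006, 0.009] 0.3979822854263315 0.0
edge x 0.5581 z 0.0144 tilt 94.6 deg cost 462
30.325 [0.443, -0.2238, 0.3095] F [-0.2587, -0.9803, -0.2415] M [-0.0214, 0.036, -0.0475] 0.40050637277329904 0.0
edge x 0.5615 z 0.0141 tilt 93.9 deg cost 427
```

The known-standing tankards fit with the same bias (94°), so all four are upright. Both restored ones are within about 10 mm of the line, so I hand the job in.

```bash
python3 -c "
from plant import manip
print(manip.job_done())"
```

```text
the job is handed in; nothing more can be done
None
```

Both fallen tankards are upright in their own lanes, handles towards the robot and released, about 10 mm from the line by my camera fit. The job was handed in at about 30 s and returned no verdict. Pinches stayed under 20 N except one early reading of 20.7 N on the left handle. I did not re-measure the bottle or dish.

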